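# Gauge a brass blank in the bench micrometer

### The arm

A 6-joint arm with a two-finger parallel gripper is mounted at the origin on the work surface. World frame = base frame: x ahead of the robot, y to its left, z up, the work surface at z = 0. Lengths are in m, angles in degrees, forces in N, time in s.
With the tool pointing down it reaches from about 0.4 to 0.825 m from the base axis. Payload 7 kg.
Tool frame: the origin (TCP) lies midway between the tips of the shut fingers; the grasp point (between the pads) lies 19 mm behind it; z points along the fingers, y is the line along which they close (so a half turn about z gives the same grasp; the last joint's range is limited). The gripper opens to 88 mm and grips with 3 to 60 N. Pads are 19 mm wide; open, the fingers measure 130 mm over their backs; the gripper's body (78 mm by 193 mm) begins 47 mm behind the grasp point.
Start: joints at [-46.576, 20.546, 0.682, 0, -70.136, -16.507], TCP at [0.306, -0.602, 0.227] pointing down, gripper open.
Joint ranges: [-176.03, 176.03], [-82.01, 121.73], [-58.28, 71.71], [-173.87, 95.51], [-174.79, -0.11], [-173.66, 173.66]. Speed limits (degrees/s): [136.94, 136.94, 172.46, 180, 180, 180].

### API

Orientations are given as [roll, pitch, yaw] about the fixed x, y, z axes, in that order (R = Rz(yaw) Ry(pitch) Rx(roll)).
In Python, from plant import ctrl gives the robot as it stands. The module is installed in compiled form; this text tells all that it offers.
- The arm moves only by the tool send_rows, never from a script. Its argument "plan" is a list that holds one entry, the list of rows, each a list of 6 numbers: the shift along the tool's x, y, z in fractions of the full range, 1 being 80 cm, then the turn, a rotation vector about the tool's x, y, z in parts of the range, where 1.0 means 60 degrees. A call has 1 to 8 rows; each row is the pose to reach, as a shift and turn from the pose commanded when the call began, along the tool's axes at that moment; what a row does not reach only later rows make up. A row lasts 1/12 s, in which the tool goes at most 41.7 mm and 7.16 degrees, less where a joint would pass 70% of its speed; a pose out of reach is approached as far as the arm can. No shift or turn number may pass 1 either way. A call with a gripper value outside its range is refused whole. "fingers" is the opening, from 0 (shut) to 1 (fully open), set as the call begins (left out, the last holds). The fingers move at their own pace and stop on an object; the grip force is fixed at half the most. Time passes only in rows, so rows that repeat a pose let the fingers close. It gives the time, the measured TCP pose, the force, the opening and the grip force at its end, in the units of the state.
- ctrl.get_obs(): the state, without advancing time (a new reading comes with each control period).
- ctrl.snapshot(name): name is "scene" or "top"; returns a dict with "img" (480x640x3 uint8, red, green, blue), "K" (3x3 intrinsics, pixels), "k1" (the pictures are not rectified: a ray, as slopes to the right and down, at radius r is drawn at 1 + k1 r^2 times it, then the intrinsics apply), "pose" (4x4, takes a point from camera to world coordinates). Camera axes: x right, y down, z forward; pixel columns grow to the right and rows downward; lengths in m; the calibration is good to about 2 mm. A picture is of the moment at which its call begins. There is no depth.
- ctrl.close_job(): hands the job in; it is judged then, once.
The state is a dict: "clock": time; "joint_pos": joint angles; "qvel": joint speeds; "tau": joint torques, N m; "tool_pos": TCP position; "orientation": TCP orientation; "force": force on the tool from outside, world axes, zero at the start; "moment": the same for the moment, N m; "opening": finger opening in m; "gripper_force": force on a finger pad.
Only numpy, scipy, OpenCV 4.12 (cv2) and the standard library are available. Lean on these libraries where they do the work, as an engineer would, in place of code of your own. Each camera call takes 0.05 s, during which the arm holds its last target. There are 200 camera calls.

### The job

Lay the brass blank flat on the micrometer's little table and slide it gently, lengthways between the two guides, until its end is fully home against the end stop just behind the spindle. Then turn the black ratchet knob on top clockwise until the spindle clamps the blank and the ratchet has slipped by an eighth to a quarter of a turn, no more; never tighten by the silver barrel. Leave the blank clamped there with the gripper clear, and leave everything else on the bench as it is.

Things in the scene. Friction and masses are not known exactly. Their poses are not given: they have to be found in the camera images.
- brass_blank: Flat brass bar, 110 x 14 x 6 mm (x, y, z), about 80 g, two small dark hole marks on top, lying flat on the green mat. Origin: centre of its underside; x along its length. Either end may go in first; the marked face stays up.
- blank_end_a (a point): Middle of the lower edge of the brass blank's +x end.
- blank_end_b (a point): Middle of the lower edge of the brass blank's -x end.
- micrometer: Upright grey quick-lead bench micrometer, screwed down. Origin: on the spindle's vertical axis, at the underside of the foot (120 x 80 x 16 mm, x = -50 to 70 mm); z up; the blank is slid in from the open front (-x) towards +x, roughly away from the robot. An arm (x = -11 to 46 mm, z = 75 to 105 mm) carries the spindle; column behind it at x = 34 to 56 mm.
- table_front (a point): Middle of the front edge of the steel table's top, at (-62, 0, 40) mm in the micrometer's frame. The table is level, 44 mm wide, from x = -62 to 13 mm. A blank that is home reaches from x = 8 to x = -102 mm and so sticks out 40 mm in front of the table, with room for fingers on both sides of it.
- guide_mouth (a point): Middle of the mouth between the two aluminium guides, at (-42, 0, 40) mm in the micrometer's frame. The guides stand 5 mm above the table and leave a slot 18 mm wide, centred on y = 0, from x = -22 to 8 mm; in front of it they flare to about 30 mm wide at x = -42 mm.
- stop_face (a point): Middle of the lower edge of the end stop's front face, at (8, 0, 40) mm in the micrometer's frame. The home blank's end touches this face.
- end_stop: Dark steel stop block on the table behind the spindle, 6 x 28 x 8 mm, front face 8 mm behind the spindle's axis. Origin: centre of its underside. Pushing the blank against it harder than 20 N spoils it; a push of 3 to 8 N is plenty.
- spindle: Steel spindle, 10 mm across; moves up and down, does not turn. Origin: centre of its lower face, 24 mm above the table at barrel 0. From it a brass tip, 8 mm across, sticks out downwards by 4 to 13 mm, set differently each time and not measured. At the start the tip is 9.5 to 20 mm above the table. More than 30 N on the blank dents it.
- knob_center (a point): Centre of the black ratchet knob, a cylinder 20 mm across, z = 140 to 166 mm above the micrometer's underside (centre 153), on the spindle's axis; it keeps this height. Below it a thin neck, then the silver barrel, 28 mm across, z = 106 to 136 mm. A yellow line on its top runs from the axis to the rim.
- barrel (a joint): Turn of the silver barrel in rad, positive clockwise from above; 0 = spindle fully up. Each rad lowers the spindle by 4 mm. The barrel turns with the knob (drag about 0.03 N m) until the spindle bears on the blank, then it stops. It stays where it is left.
- ratchet (a joint): Slip of the knob relative to the barrel in rad, clockwise positive, 0 at the start. It grows only when the knob is turned on while the barrel is stopped; the ratchet slips at about 0.08 N m (under 20 N on the blank). An eighth of a turn is 0.79, a quarter 1.57.
- steel_blank: Bystander: grey steel bar of the same size as the brass blank, lying beside it; either may be the nearer to the micrometer. Origin: centre of its underside, x along its length.
- loupe: Bystander: aluminium eye loupe, 34 mm across, 30 mm high, standing. Origin: centre of its underside.
- blower: Bystander: red dust blower, 56 mm across, 80 mm high, standing. Origin: centre of its underside.
- driver_stand: Bystander: round stand with upright screwdrivers, 124 mm across, 136 mm high. Origin: centre of its underside.
- watch_head: Bystander: steel watch without strap, 40 mm across, 11 mm high, black dial up. Origin: centre of its underside.
- parts_tray: Bystander: white divided parts tray, 70 x 120 x 18 mm. Origin: centre of its underside.
- oil_stand: Bystander: black block with three coloured oil pots, 90 x 35 x 26 mm. Origin: centre of its underside.

How it is judged:
By the outcome, as a careful person would: the job done as asked, in the order asked, and still so for the second after the job is handed in, with the robot touching nothing.
It also fails if it takes over 72 s, if anything falls off the work surface, if the arm or the gripper's body presses on something with over 40 N, if the wrist force passes 120 N, or if a joint passes its speed limit or range.

## Working session

There is one attempt and no reset: what is moved stays moved. The work goes in short steps, Python scripts to look and compute and a tool call to move; the robot and the scene stay as the last step left them, time stands still between calls to the robot, and variables do not carry over. Pictures are saved under pics/ and viewed, at most 10 in all, crops included, and the job is handed in when it is done.

Besides the shell and the picture viewer there is one more tool, called after "Emit:" by a JSON object that holds its "name" and its "arguments". send_rows: Moves the arm, as the interface text tells. Its arguments: {"type":"object","properties":{"plan":{"type":"array","items":{"type":"array","items":{"type":"array","items":{"type":"number"}}}},"fingers":{"type":"number"}},"required":["plan"]}

```bash
mkdir -p pics; ls
python3 - <<'E'
from plant import ctrl
import cv2,numpy as np
for n in("scene","top"):
    s=ctrl.snapshot(n); cv2.imwrite(f"pics/{n}0.png",s["img"][:,:,::-1]); np.savez(f"pics/{n}0.npz",**s)
    print(n,np.round(s["K"],1).tolist(),s["k1"],np.round(s["pose"],3).tolist())
print(ctrl.get_obs())
E
```

```text
pics
scene [[572.0, 0.0, 320.5], [0.0, 572.0, 240.8], [0.0, 0.0, 1.0]] -0.07508828799919455 [[0.828, 0.318, -0.462, 1.158], [0.56, -0.437, 0.704, -0.849], [0.022, -0.842, -0.539, 0.782], [0.0, 0.0, 0.0, 1.0]]
top [[448.4, 0.0, 312.4], [0.0, 448.4, 235.6], [0.0, 0.0, 1.0]] -0.029594107749707624 [[-0.024, -0.99, 0.141, 0.462], [-1.0, 0.025, 0.007, 0.005], [-0.011, -0.141, -0.99, 1.046], [0.0, 0.0, 0.0, 1.0]]
{'clock': 0.1, 'joint_pos': array([-4.65767804e+01,  2.05864824e+01,  6.38927438e-01, -1.65631672e-02,
       -7.01353388e+01, -1.65080896e+01]), 'qvel': array([-0.07734116, -0.15047061,  0.14091992,  0.10590637, -0.10962074,
       -0.05587008]), 'tau': array([-1.57910941e-03, -5.84163451e+01,  2.93751562e+01,  7.01555997e+00,
        1.01693204e-02, -5.47569960e-05]), 'tool_pos': array([ 0.3053392 , -0.60150536,  0.22572892]), 'orientation': array([ 1.79916098e+02, -8.62685123e-03, -1.53090503e+02]), 'force': array([ 0.51068991,  0.73533144, -1.39887555]), 'moment': array([ 0.04317381, -0.02318072,  0.03271293]), 'gripper_force': 0.0, 'opening': 0.08768269340944364}
```

View pics/scene0.png

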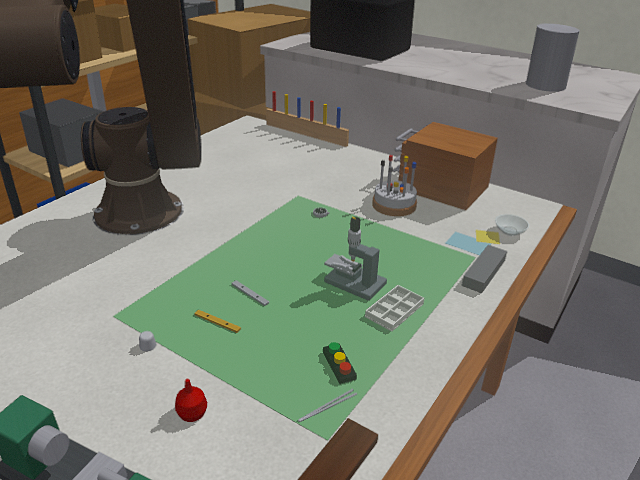

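View pics/top0.png

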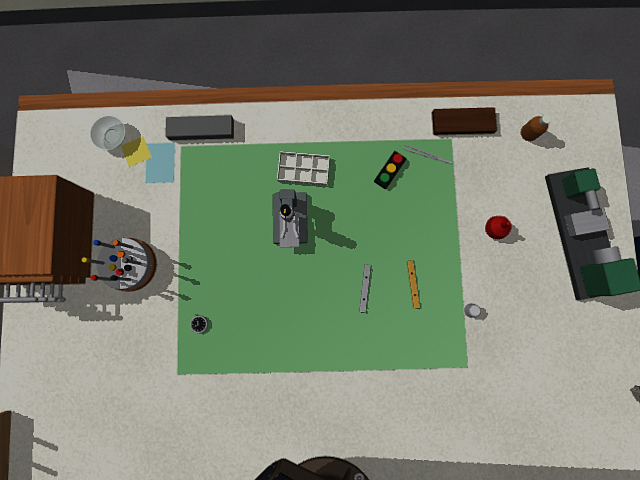

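Scene picture: brass blank at about (217,321), grey bar at (250,293), micrometer at (355,265). Top picture: brass at (414,284), steel at (366,288), knob at (286,211), with the table pointing down the image.

```bash
cat > h.py <<'E'
import cv2,numpy as np
def load(n): return dict(np.load(f"pics/{n}.npz"))
def snap(n,tag):
    from plant import ctrl
    s=ctrl.snapshot(n); np.savez(f"pics/{tag}.npz",**s); return s
def ray(s,uv):
    k=np.array([s["k1"],0,0,0],float)
    p=cv2.undistortPoints(np.array(uv,float).reshape(-1,1,2),s["K"],k).reshape(-1,2)
    d=np.c_[p,np.ones(len(p))]@s["pose"][:3,:3].T
    return s["pose"][:3,3],d/np.linalg.norm(d,axis=1)[:,None]
def plane(s,uv,z):
    o,d=ray(s,uv); return o+d*((z-o[2])/d[:,2])[:,None]
def tri(s1,uv1,s2,uv2):
    o1,d1=ray(s1,uv1);o2,d2=ray(s2,uv2);out=[]
    for a,b in zip(d1,d2):
        t=np.linalg.lstsq(np.c_[a,-b],o2-o1,rcond=None)[0]
        p,q=o1+a*t[0],o2+b*t[1]; out.append([*(p+q)/2,np.linalg.norm(p-q)])
    return np.array(out)
def proj(s,P):
    T=np.linalg.inv(s["pose"]); r=cv2.Rodrigues(T[:3,:3])[0]
    return cv2.projectPoints(np.array(P,float).reshape(-1,1,3),r,T[:3,3],s["K"],np.array([s["k1"],0,0,0.]))[0].reshape(-1,2)
def brass(s,roi=None):
    hsv=cv2.cvtColor(s["img"],cv2.COLOR_RGB2HSV)
    m=cv2.inRange(hsv,(14,130,90),(28,255,255))
    if roi: z=np.zeros_like(m);z[roi[1]:roi[3],roi[0]:roi[2]]=1;m*=z
    m=cv2.morphologyEx(m,cv2.MORPH_CLOSE,np.ones((3,3)))
    c=max(cv2.findContours(m,0,2)[0],key=cv2.contourArea)
    return c,cv2.minAreaRect(c)
def crop(s,b,f,path=None):
    return cv2.resize(s["img"][b[1]:b[3],b[0]:b[2],::-1],None,fx=f,fy=f,interpolation=cv2.INTER_CUBIC)
E
python3 - <<'E'
from h import *
t,s=load("top0"),load("scene0")
rt=(395,250,430,320);rs=(180,300,250,340)
ct,a=brass(t,rt);cs,b=brass(s,rs)
print(a,b,cv2.contourArea(ct),cv2.contourArea(cs))
print(np.round(plane(t,cv2.boxPoints(a),.006),4));
print(np.round(plane(s,cs.reshape(-1,2)[[cs[:,0,0].argmin(),cs[:,0,0].argmax()]],.003),4))
print("tri centre",np.round(tri(t,[a[0]],s,[b[0]]),4))
A=crop(t,(255,170,335,262),5);B=crop(s,(310,205,400,305),4)
C=crop(t,(395,250,435,320),4);D=crop(s,(185,305,250,340),4)
W=np.zeros((600,800,3),np.uint8)
for im,x,y in((A,0,0),(B,420,0)):W[y:y+im.shape[0],x:x+im.shape[1]]=im
W[410:410+140,420:420+260]=D
W=W[:600];
c=cv2.rotate(crop(t,(395,250,435,320),3),0);h=c.shape
W[470:470+h[0],0:h[1]]=c
cv2.imwrite("pics/z1.png",W)
E
```

```text
((412.949951171875, 284.1500244140625), (47.517578125, 6.363961219787598), 81.8698959350586) ((217.20411682128906, 320.7100830078125), (47.69231414794922, 6.5384626388549805), 22.61986541748047) 254.5 256.0
[[ 0.5449 -0.2037  0.006 ]
 [ 0.5466 -0.2184  0.006 ]
 [ 0.4383 -0.228   0.006 ]
 [ 0.4366 -0.2134  0.006 ]]
[[ 0.4333 -0.2188  0.003 ]
 [ 0.5431 -0.2018  0.003 ]]
tri centre [[ 0.492  -0.2152  0.0061  0.0019]]
```

View pics/z1.png

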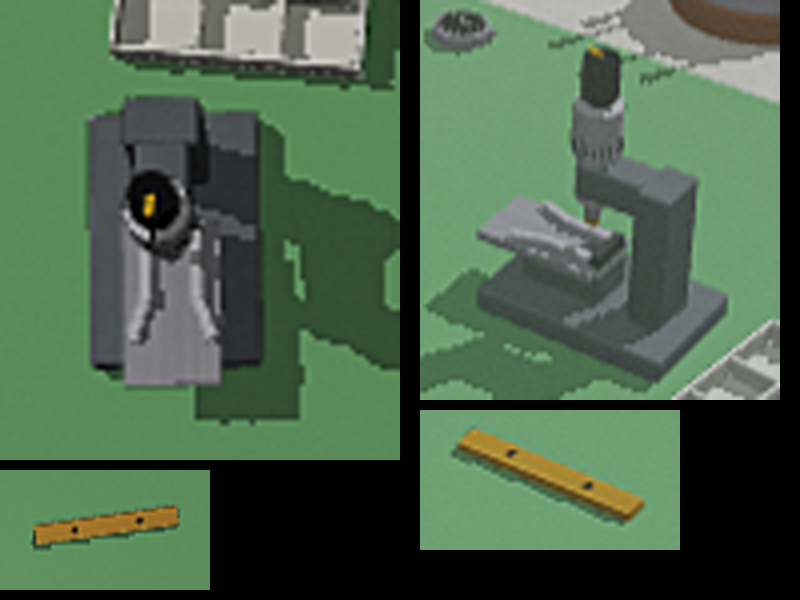

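The composite shows, in the top crop, foot corners near (92,118), (258,115), (262,362), (92,366). The table front corners are at (126,384) and (221,382), and the knob top is at (153,198). In the scene crop, the table front corners are at (60,235) and (126,199), the knob top is at (177,50), and the brass tip is at (173,220).

Run:
```python
from h import *
t,s=load("top0"),load("scene0")
u=lambda c,f,o:(np.array(c,float)+.5)/f-.5+np.array(o)
ft=u([(92,118),(258,115),(262,364),(92,366)],5,(255,170))
P=plane(t,ft,.016);print("foot",P.round(4).tolist())
c=P.mean(0); print("centre",c, "yaw L,R",[np.degrees(np.arctan2(*(a-b)[[1,0]])) for a,b in((P[0],P[3]),(P[1],P[2]))],
 "front/back edge", [np.degrees(np.arctan2(*(a-b)[[1,0]]))-90 for a,b in((P[0],P[1]),(P[3],P[2]))])
tt=u([(126,384),(221,382),(153,198)],5,(255,170)); ss=u([(126,199),(60,235),(177,50)],4,(310,205))
T=tri(t,tt,s,ss);print("tri tableL,R,knobtop",T.round(4).tolist())
print("plane .04 top",plane(t,tt[:2],.04).round(4).tolist(),"scene",plane(s,ss[:2],.04).round(4).tolist())
print("knob .166",plane(t,tt[2:],.166).round(4),plane(s,ss[2:],.166).round(4))
# marks
for n,im,roi in(("top",t,(395,250,430,320)),("scene",s,(185,305,250,340))):
    cc,_=brass(im,roi);m=np.zeros(im["img"].shape[:2],np.uint8);cv2.drawContours(m,[cc],-1,255,-1);m=cv2.erode(m,np.ones((2,2)))
    g=im["img"][:,:,0].astype(float);w=np.clip(130-g,0,None)*(m>0)
    n_,l=cv2.connectedComponents((w>0).astype(np.uint8))
    for i in range(1,n_):
        y,x=np.where(l==i);W=w[y,x]; 
        if W.sum()>40:print(n,(x*W).sum()/W.sum(),(y*W).sum()/W.sum(),W.sum())
```

```text
foot [[0.7121, 0.1036, 0.016], [0.7114, 0.0253, 0.016], [0.5933, 0.0261, 0.016], [0.5943, 0.1049, 0.016]]
centre [0.65279281 0.06496962 0.016     ] yaw L,R [np.float64(-0.6580272989501095), np.float64(-0.3677143206573353)] front/back edge [np.float64(-0.48756498176598484), np.float64(-0.7775077450109791)]
tri tableL,R,knobtop [[0.5892, 0.0921, 0.0402, 0.0161], [0.5832, 0.0449, 0.0401, 0.0018], [0.6412, 0.0649, 0.172, 0.0003]]
plane .04 top [[0.5827, 0.0873, 0.04], [0.5825, 0.0443, 0.04]] scene [[0.5946, 0.0985, 0.04], [0.5838, 0.0457, 0.04]]
knob .166 [[0.6422 0.0652 0.166 ]] [[0.6362 0.074  0.166 ]]
top 411.4186046511628 272.9121447028424 387.0
top 414.5030487804878 294.5182926829268 328.0
scene 217.64308681672026 323.34297963558413 1866.0
scene 207.35377358490567 315.3066037735849 212.0
scene 226.5795918367347 323.5265306122449 245.0
```

```bash
cat >> h.py <<'E'
from scipy.spatial.transform import Rotation as Ro
def to(p,yaw,long=None):
    "row (cm, deg) from measured pose to TCP p, pointing down at yaw"
    from plant import ctrl
    o=ctrl.get_obs(); R=Ro.from_euler('xyz',o["orientation"],degrees=True)
    G=Ro.from_euler('xyz',[180,0,yaw],degrees=True)
    print("t",round(o["clock"],2),"row",np.r_[R.inv().apply(np.array(p)-o["tool_pos"])*100,(R.inv()*G).as_rotvec(degrees=True)].round(2),"F",o["force"].round(1),"M",o["moment"].round(3),"q",o["joint_pos"].round(0))
E
python3 -c "
from h import *
t,s=load('top0'),load('scene0')
print(tri(t,[(411.42,272.91),(414.5,294.52)],s,[(226.58,323.53),(207.35,315.31)]).round(4))
to((.454,-.2191,.08),-174.9)"
```

```text
[[ 5.171e-01 -2.129e-01  9.600e-03  2.000e-04]
 [ 4.676e-01 -2.172e-01  9.800e-03  5.000e-04]]
t 0.1 row [-3.057e+01  2.735e+01  1.461e+01  8.000e-02 -2.000e-02  2.181e+01] F [ 0.5  0.7 -1.4] M [ 0.043 -0.023  0.033] q [-47.  21.   1.  -0. -70. -17.]
```

Careful with the scale: shifts go in shares of 80 cm and turns go in shares of 60 degrees. That gives: -30.6 cm / 80 = -0.3825, 27.3 cm / 80 = 0.3413, 21.8 degrees / 60 = 0.3633.

Emit:
{"name": "send_rows", "arguments": {"plan": [[[-0.3825,0.3413,0.125,0,0,0.3633],[-0.3825,0.3413,0.1825,0,0,0.3633],[-0.3825,0.3413,0.1825,0,0,0.3633],[-0.3825,0.3413,0.1825,0,0,0.3633],[-0.3825,0.3413,0.1825,0,0,0.3633],[-0.3825,0.3413,0.1825,0,0,0.3633],[-0.3825,0.3413,0.1825,0,0,0.3633],[-0.3825,0.3413,0.1825,0,0,0.3633]]], "fingers": 0.5}}

```text
clock: 0.77
tool_pos: [0.4194, -0.3091, 0.1159]
orientation: [180.0, 0.0, -174.9]
force: [0.1, -0.5, -0.2]
opening: 0.0452
gripper_force: 0.0
```

```bash
python3 -c "
from h import *
to((.454,-.2185,.06),-174.9)"
```

```text
t 0.77 row [-4.25  8.71  5.59  0.    0.01  0.  ] F [ 0.1 -0.5 -0.2] M [-0.004 -0.181 -0.015] q [-15.  12. -27.  -0. -51. -70.]
```

Converted, 8.7 cm / 80 = 0.1088, -4.25 cm / 80 = -0.0531.

Emit:
{"name": "send_rows", "arguments": {"plan": [[[-0.0531,0.1088,0.025,0,0,0],[-0.0531,0.1088,0.05,0,0,0],[-0.0531,0.1088,0.07,0,0,0],[-0.0531,0.1088,0.07,0,0,0],[-0.0531,0.1088,0.07,0,0,0],[-0.0531,0.1088,0.07,0,0,0]]]}}

```text
clock: 1.27
tool_pos: [0.454, -0.2206, 0.0608]
orientation: [-180.0, -0.0, -174.8]
force: [0.2, -0.6, -0.4]
opening: 0.0438
gripper_force: 0.0
```

```bash
python3 -c "
from h import *
to((.454,-.2185,.02),-174.9)
t=snap('top','top1');s=snap('scene','scene1')
A=crop(t,(375,240,455,330),5);B=crop(s,(150,250,250,340),4)
W=np.zeros((460,800,3),np.uint8);W[:450,:400]=A;W[:360,400:800]=B
cv2.imwrite('pics/z2.png',W)"
```

```text
t 1.27 row [-0.02  0.21  4.08 -0.01 -0.02  0.06] F [ 0.2 -0.6 -0.4] M [-0.111 -0.089 -0.003] q [ -4.  15. -33.   0. -43. -81.]
```

View pics/z2.png

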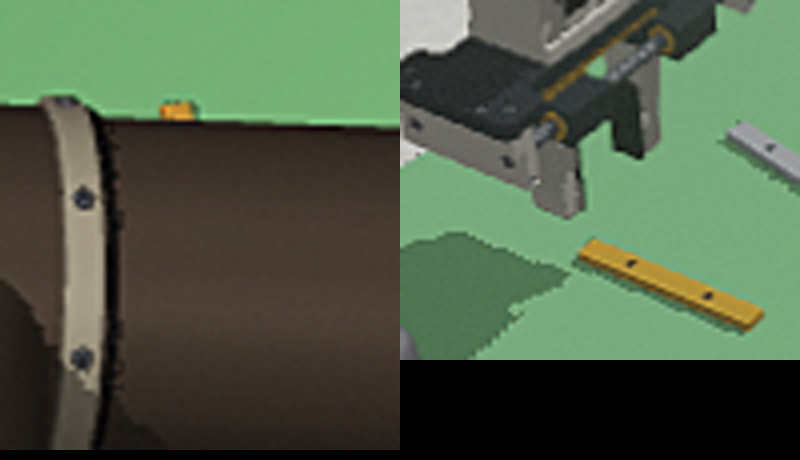

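The scene crop shows the open fingers (tips near (560,210) and (640,150)) straddling above the blank's near end at (590,250). Now I'll descend.

Converted, 5.6 cm / 80 = 0.07, 5.4 cm / 80 = 0.0675.

Emit:
{"name": "send_rows", "arguments": {"plan": [[[0,0.0025,0.025,0,0,0],[0,0.0025,0.05,0,0,0],[0,0.0025,0.0625,0,0,0],[0,0.0025,0.0675,0,0,0],[0,0.0025,0.07,0,0,0],[0,0.0025,0.07,0,0,0],[0,0.0025,0.07,0,0,0]]]}}

```text
clock: 1.95
tool_pos: [0.4542, -0.2189, 0.0054]
orientation: [-180.0, 0.1, -174.9]
force: [1.0, -0.2, -0.3]
opening: 0.0438
gripper_force: 0.0
```

Converted, 0.2 cm / 80 = 0.0025, 0.1 cm / 80 = 0.0013.

Emit:
{"name": "send_rows", "arguments": {"plan": [[[0,0,0.0013,0,0,0],[0,0,0.0025,0,0,0],[0,0,0.0025,0,0,0],[0,0,0.0025,0,0,0]]]}}

```text
clock: 2.28
tool_pos: [0.4538, -0.2184, 0.0027]
orientation: [-180.0, 0.0, -174.9]
force: [-0.1, -0.3, -0.9]
opening: 0.0436
gripper_force: 0.0
```

Emit:
{"name": "send_rows", "arguments": {"plan": [[[0,0,0,0,0,0],[0,0,0,0,0,0],[0,0,0,0,0,0],[0,0,0,0,0,0],[0,0,0,0,0,0],[0,0,0,0,0,0],[0,0,0,0,0,0],[0,0,0,0,0,0]]], "fingers": 0}}

```text
clock: 2.95
tool_pos: [0.4537, -0.2184, 0.0025]
orientation: [180.0, -0.0, -174.9]
force: [0.3, -0.5, -0.6]
opening: 0.0129
gripper_force: 30.0
```

Converted, -8 cm / 80 = -0.1, -6 cm / 80 = -0.075.

Emit:
{"name": "send_rows", "arguments": {"plan": [[[0,0,-0.0125,0,0,0],[0,0,-0.0375,0,0,0],[0,0,-0.075,0,0,0],[0,0,-0.1,0,0,0],[0,0,-0.1,0,0,0],[0,0,-0.1,0,0,0]]]}}

```text
clock: 3.45
tool_pos: [0.4544, -0.2184, 0.0836]
orientation: [-180.0, 0.2, -174.9]
force: [-0.9, 0.2, -0.5]
opening: 0.0133
gripper_force: 30.0
```

Run:
```python
from h import *
# mic frame: origin, yaw
o=np.array([.643,.0651]);y=np.radians(-.6);ux=np.array([np.cos(y),np.sin(y)])
# blank front end at mic x -55 -> centre -110 -> grasp -148
p=o+ux*(-.155);print(p)
to((*p,.083),-180.6)
s=snap('scene','scene2');
cv2.imwrite('pics/z3.png',crop(s,(150,220,270,340),5))
```

```text
[0.4880085  0.06672313]
t 3.45 row [-5.89e+00  2.81e+01  6.00e-02 -1.00e-02  1.60e-01  5.71e+00] F [-0.9  0.2 -0.5] M [-0.004  0.051  0.008] q [ -3.  13. -31.  -0. -46. -82.]
```

View pics/z3.png

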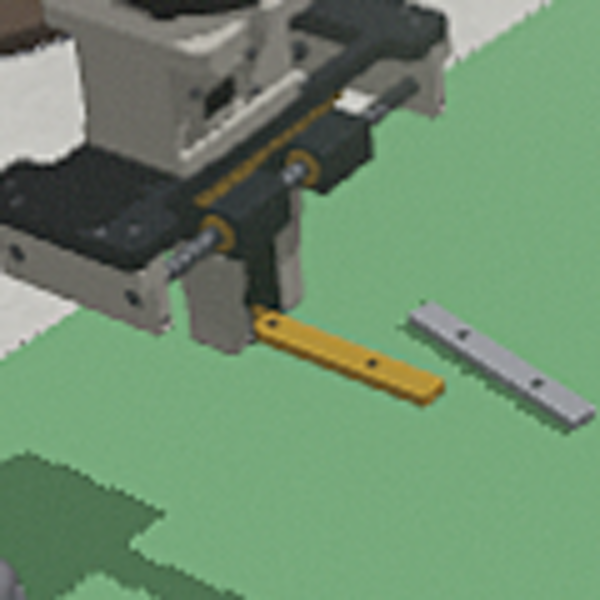

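The blank is held level, with its free end at (435,390) in the crop. Next I'll carry it to the front of the table.

Converted, 28.1 cm / 80 = 0.3513, 25.2 cm / 80 = 0.315, 5.7 degrees / 60 = 0.095.

Emit:
{"name": "send_rows", "arguments": {"plan": [[[-0.005,0.025,0,0,0,0.0167],[-0.015,0.0688,0,0,0,0.0333],[-0.025,0.1163,0,0,0,0.05],[-0.035,0.165,0,0,0,0.0667],[-0.045,0.215,0,0,0,0.0833],[-0.0563,0.265,0,0,0,0.095],[-0.0663,0.315,0,0,0,0.095],[-0.0738,0.3513,0,0,0,0.095]]]}}

```text
clock: 4.17
tool_pos: [0.4868, 0.0693, 0.0813]
orientation: [-180.0, -0.1, 179.5]
force: [0.6, 0.2, -1.0]
opening: 0.0136
gripper_force: 30.0
```

Converted, 2.2 cm / 80 = 0.0275, 2 cm / 80 = 0.025.

Emit:
{"name": "send_rows", "arguments": {"plan": [[[0,0,0,0,0,0],[0,0,0.0125,0,0,0],[0,0,0.025,0,0,0],[0,0,0.0275,0,0,0],[0,0,0.0275,0,0,0],[0,0,0.0275,0,0,0]]]}}

```text
clock: 4.67
tool_pos: [0.487, 0.0662, 0.06]
orientation: [-180.0, -0.1, 179.4]
force: [-0.4, 0.2, -0.9]
opening: 0.0132
gripper_force: 30.0
```

Run:
```python
from h import *
to((.488,.0667,.06),-180.6)
t=snap('top','top3');s=snap('scene','scene3');
W=np.zeros((600,800,3),np.uint8);A=crop(t,(255,190,335,290),5);B=crop(s,(270,200,370,320),4)
W[:500,:400]=A;W[:480,400:800]=B
cv2.imwrite('pics/z4.png',W)
```

```text
t 4.67 row [-0.1   0.05  0.   -0.05 -0.08  0.  ] F [-0.4  0.2 -0.9] M [-0.003 -0.043  0.039] q [  31.   14.  -34.    0.  -42. -121.]
```

View pics/z4.png

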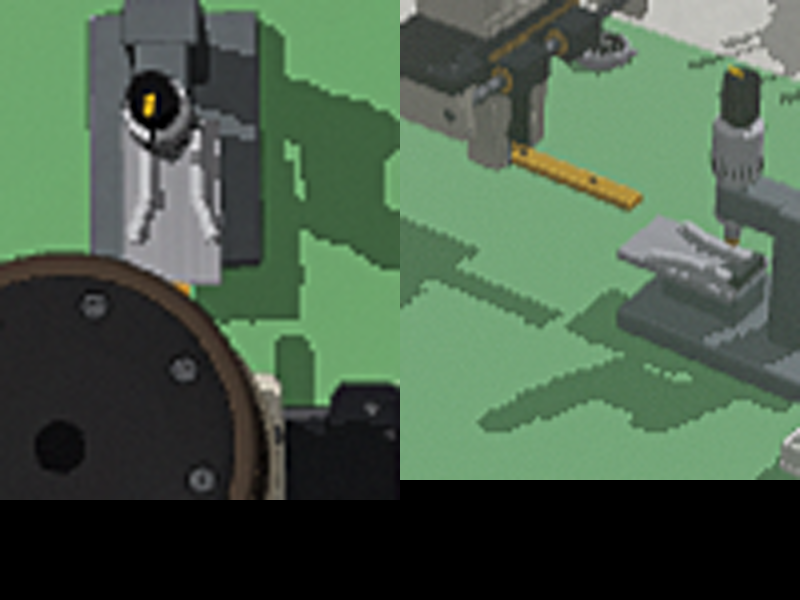

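The top crop shows the brass end just peeking out at (183,288), in line with the table. The scene crop shows the end at (635,200), in front of the table corner at (620,250). I'll compare these with the projected predictions.

Run:
```python
from h import *
t,s=load('top3'),load('scene3')
y=np.radians(-.6);R=np.array([[np.cos(y),-np.sin(y)],[np.sin(y),np.cos(y)]])
f=np.array([.487,.0662])
for z,yy in((.0635,-.007),(.0635,.007)):
    p=f+R@[.093,yy]; print("pred",proj(t,[[*p,z]]).round(1),proj(s,[[*p,z]]).round(1))
for im,roi in((t,(280,240,300,255)),(s,(290,225,335,260))):
    c,_=brass(im,roi);c=c[:,0];print("xmax",c[c[:,0].argmax()],"ymax",c[c[:,1].argmax()],"ymin",c[c[:,1].argmin()],c.min(0),c.max(0))
```

```text
pred [[292.1 246.1]] [[326.6 251.7]]
pred [[285.8 246.2]] [[330. 249.]]
xmax [292 248] ymax [292 248] ymin [290 247] [290 247] [292 248]
xmax [329 250] ymax [326 251] ymin [298 236] [298 236] [329 251]
```

Converted, 1.5 cm / 80 = 0.0188, -1.4 cm / 80 = -0.0175.

Emit:
{"name": "send_rows", "arguments": {"plan": [[[-0.0088,0.0006,0.0063,0,0,0],[-0.0175,0.0006,0.0125,0,0,0],[-0.0175,0.0006,0.0175,0,0,0],[-0.0175,0.0006,0.0188,0,0,0],[-0.0175,0.0006,0.0188,0,0,0],[-0.0175,0.0006,0.0188,0,0,0]]]}}

```text
clock: 5.27
tool_pos: [0.5011, 0.0669, 0.0453]
orientation: [-180.0, -0.0, 179.4]
force: [0.3, 0.0, -1.6]
opening: 0.013
gripper_force: 30.0
```

Converted, 0.2 cm / 80 = 0.0025, 0.15 cm / 80 = 0.0019.

Emit:
{"name": "send_rows", "arguments": {"plan": [[[0,0,0.0013,0,0,0],[0,0,0.0019,0,0,0],[0,0,0.0025,0,0,0],[0,0,0.0025,0,0,0]]]}}

```text
clock: 5.6
tool_pos: [0.5013, 0.0671, 0.0436]
orientation: [180.0, 0.0, 179.4]
force: [-0.4, 0.1, -1.0]
opening: 0.0136
gripper_force: 30.0
```

Small steps down until contact.

Converted, 0.1 cm / 80 = 0.0013, 0.05 cm / 80 = 0.0006.

Emit:
{"name": "send_rows", "arguments": {"plan": [[[0,0,0.0006,0,0,0],[0,0,0.0013,0,0,0],[0,0,0.0013,0,0,0],[0,0,0.0013,0,0,0]]]}}

```text
clock: 5.93
tool_pos: [0.5014, 0.0671, 0.0426]
orientation: [180.0, 0.0, 179.4]
force: [-0.2, 0.1, -1.0]
opening: 0.0134
gripper_force: 30.0
```

Emit:
{"name": "send_rows", "arguments": {"plan": [[[0,0,0.0006,0,0,0],[0,0,0.0006,0,0,0],[0,0,0.0006,0,0,0]]]}}

```text
clock: 6.18
tool_pos: [0.5015, 0.0671, 0.0421]
orientation: [180.0, 0.0, 179.4]
force: [-0.8, 0.3, 0.0]
opening: 0.0136
gripper_force: 30.0
```

Converted, 0.04 cm / 80 = 0.0005.

Emit:
{"name": "send_rows", "arguments": {"plan": [[[0,0,0.0005,0,0,0],[0,0,0.0005,0,0,0],[0,0,0.0005,0,0,0]]]}}

```text
clock: 6.43
tool_pos: [0.5014, 0.0671, 0.0417]
orientation: [180.0, 0.0, 179.4]
force: [-0.1, -1.1, 1.0]
opening: 0.0133
gripper_force: 30.0
```

Emit:
{"name": "send_rows", "arguments": {"plan": [[[-0.0038,-0.0004,0,0,0,0],[-0.0088,-0.0004,0,0,0,0],[-0.015,-0.0004,0,0,0,0],[-0.0213,-0.0004,0,0,0,0],[-0.0275,-0.0004,0,0,0,0],[-0.0338,-0.0004,0,0,0,0],[-0.0375,-0.0004,0,0,0,0],[-0.0375,-0.0004,0,0,0,0]]]}}

```text
clock: 7.1
tool_pos: [0.5325, 0.0666, 0.0417]
orientation: [180.0, 0.0, 179.4]
force: [1.6, -0.4, 3.5]
opening: 0.0135
gripper_force: 30.0
```

Converted, -1.5 cm / 80 = -0.0188, -1.4 cm / 80 = -0.0175.

Emit:
{"name": "send_rows", "arguments": {"plan": [[[-0.0038,0,0,0,0,0],[-0.0075,0,0,0,0,0],[-0.0113,0,0,0,0,0],[-0.015,0,0,0,0,0],[-0.0175,0,0,0,0,0],[-0.0188,0,0,0,0,0],[-0.0188,0,0,0,0,0]]]}}

```text
clock: 7.68
tool_pos: [0.5467, 0.0663, 0.0417]
orientation: [180.0, 0.0, 179.4]
force: [-0.9, 0.3, 3.9]
opening: 0.0132
gripper_force: 30.0
```

Converted, -0.6 cm / 80 = -0.0075, -0.5 cm / 80 = -0.0063.

Emit:
{"name": "send_rows", "arguments": {"plan": [[[-0.0013,0,0,0,0,0],[-0.0025,0,0,0,0,0],[-0.0038,0,0,0,0,0],[-0.005,0,0,0,0,0],[-0.0063,0,0,0,0,0],[-0.0075,0,0,0,0,0],[-0.0075,0,0,0,0,0]]]}}

```text
clock: 8.27
tool_pos: [0.5525, 0.0662, 0.0417]
orientation: [-180.0, 0.0, 179.4]
force: [-2.8, 0.3, 4.6]
opening: 0.0134
gripper_force: 30.0
```

Converted, -0.15 cm / 80 = -0.0019, -0.1 cm / 80 = -0.0013.

Emit:
{"name": "send_rows", "arguments": {"plan": [[[-0.0006,0,0,0,0,0],[-0.0013,0,0,0,0,0],[-0.0019,0,0,0,0,0],[-0.0019,0,0,0,0,0]]]}}

```text
clock: 8.6
tool_pos: [0.5539, 0.0662, 0.0418]
orientation: [-180.0, -0.0, 179.4]
force: [-3.1, 0.2, 5.6]
opening: 0.0131
gripper_force: 30.0
```

Converted, -0.1 cm / 80 = -0.0013, -0.05 cm / 80 = -0.0006.

Emit:
{"name": "send_rows", "arguments": {"plan": [[[-0.0006,0,-0.0003,0,0,0],[-0.0013,0,-0.0004,0,0,0],[-0.0013,0,-0.0004,0,0,0]]]}}

```text
clock: 8.85
tool_pos: [0.555, 0.0662, 0.042]
orientation: [-180.0, 0.0, 179.4]
force: [-1.6, -0.0, 4.8]
opening: 0.0133
gripper_force: 30.0
```

Converted, -0.1 cm / 80 = -0.0013, -0.05 cm / 80 = -0.0006.

Emit:
{"name": "send_rows", "arguments": {"plan": [[[-0.0006,0,0,0,0,0],[-0.0013,0,0,0,0,0],[-0.0013,0,0,0,0,0]]]}}

```text
clock: 9.1
tool_pos: [0.5559, 0.0662, 0.0419]
orientation: [-180.0, -0.0, 179.4]
force: [-2.3, 0.6, 4.3]
opening: 0.0132
gripper_force: 30.0
```

Converted, -0.1 cm / 80 = -0.0013, -0.05 cm / 80 = -0.0006.

Emit:
{"name": "send_rows", "arguments": {"plan": [[[-0.0006,0,0,0,0,0],[-0.0013,0,0,0,0,0],[-0.0013,0,0,0,0,0]]]}}

```text
clock: 9.35
tool_pos: [0.5569, 0.0662, 0.042]
orientation: [-180.0, -0.0, 179.4]
force: [-2.5, -1.1, 5.6]
opening: 0.0134
gripper_force: 30.0
```

Converted, -0.08 cm / 80 = -0.001, -0.05 cm / 80 = -0.0006.

Emit:
{"name": "send_rows", "arguments": {"plan": [[[-0.0006,0,0,0,0,0],[-0.001,0,0,0,0,0],[-0.001,0,0,0,0,0]]]}}

```text
clock: 9.6
tool_pos: [0.5577, 0.0662, 0.042]
orientation: [-180.0, -0.0, 179.4]
force: [-2.8, 0.8, 5.4]
opening: 0.0132
gripper_force: 30.0
```

Converted, -0.08 cm / 80 = -0.001, -0.05 cm / 80 = -0.0006.

Emit:
{"name": "send_rows", "arguments": {"plan": [[[-0.0006,0,0,0,0,0],[-0.001,0,0,0,0,0],[-0.001,0,0,0,0,0]]]}}

```text
clock: 9.85
tool_pos: [0.5585, 0.0662, 0.042]
orientation: [-180.0, -0.0, 179.4]
force: [-3.2, 0.9, 4.8]
opening: 0.0135
gripper_force: 30.0
```

Converted, -0.05 cm / 80 = -0.0006.

Emit:
{"name": "send_rows", "arguments": {"plan": [[[-0.0006,0,0,0,0,0],[-0.0006,0,0,0,0,0],[-0.0006,0,0,0,0,0]]]}}

```text
clock: 10.1
tool_pos: [0.5587, 0.0661, 0.042]
orientation: [-180.0, -0.0, 179.4]
force: [-3.9, 0.6, 5.6]
opening: 0.0137
gripper_force: 30.0
```

Converted, -0.03 cm / 80 = -0.0004.

Emit:
{"name": "send_rows", "arguments": {"plan": [[[-0.0004,0,0,0,0,0],[-0.0004,0,0,0,0,0],[-0.0004,0,0,0,0,0]]]}}

```text
clock: 10.35
tool_pos: [0.5587, 0.0661, 0.0419]
orientation: [-180.0, -0.1, 179.4]
force: [-6.5, -0.4, 8.4]
opening: 0.0134
gripper_force: 30.0
```

Emit:
{"name": "send_rows", "arguments": {"plan": [[[-0.0004,0,0,0,0,0],[-0.0004,0,0,0,0,0],[-0.0004,0,0,0,0,0]]]}}

```text
clock: 10.6
tool_pos: [0.5587, 0.0661, 0.0419]
orientation: [-180.0, -0.1, 179.4]
force: [-7.1, 1.3, 9.0]
opening: 0.0134
gripper_force: 30.0
```

Contact with the stop: TCP x stalls at 0.5587 and the force has risen to about 7 N. I'll release.

Emit:
{"name": "send_rows", "arguments": {"plan": [[[0,0,0,0,0,0],[0,0,0,0,0,0],[0,0,0,0,0,0],[0,0,0,0,0,0],[0,0,0,0,0,0],[0,0,0,0,0,0]]], "fingers": 0.5}}

```text
clock: 11.1
tool_pos: [0.5597, 0.0662, 0.0418]
orientation: [-180.0, 0.0, 179.4]
force: [0.6, 0.2, -0.4]
opening: 0.043
gripper_force: 0.0
```

Converted, -16 cm / 80 = -0.2, -14 cm / 80 = -0.175.

Emit:
{"name": "send_rows", "arguments": {"plan": [[[0,0,-0.025,0,0,0],[0,0,-0.075,0,0,0],[0,0,-0.125,0,0,0],[0,0,-0.175,0,0,0],[0,0,-0.2,0,0,0],[0,0,-0.2,0,0,0],[0,0,-0.2,0,0,0]]]}}

```text
clock: 11.68
tool_pos: [0.5602, 0.0665, 0.2035]
orientation: [179.9, 0.2, 179.4]
force: [0.0, -0.7, -0.4]
opening: 0.0439
gripper_force: 0.0
```

Run:
```python
from h import *
to((.643,.0651,.2),-180.6)
s=snap('scene','scene5');t=snap('top','top5')
W=np.zeros((600,800,3),np.uint8)
A=crop(s,(310,230,390,300),10);W[:600]=A[:600]
cv2.imwrite('pics/z5.png',W)
```

```text
t 11.68 row [-8.28 -0.06  0.38  0.1   0.18  0.01] F [ 0.  -0.7 -0.4] M [-0.023 -0.008  0.059] q [  27.   11.  -16.   -0.  -63. -117.]
```

View pics/z5.png

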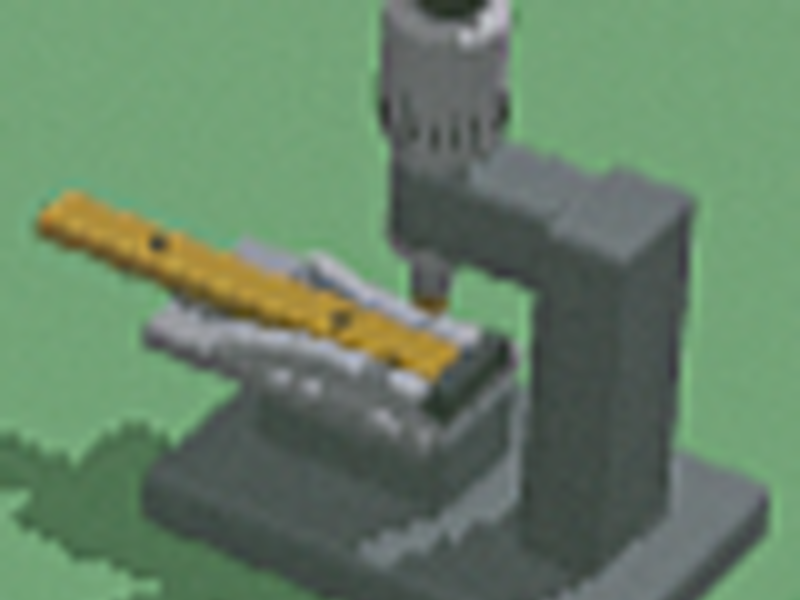

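The blank's end sits against the dark stop at (440,390), between the guides. The spindle tip at (430,303) is still clear above it. Next I'll move over the knob and wind the wrist back so it has clockwise range.

Converted, -8.28 cm / 80 = -0.1035, -0.06 cm / 80 = -0.0008, -56 degrees / 60 = -0.9333.

Emit:
{"name": "send_rows", "arguments": {"plan": [[[-0.025,0,0,0,0,-0.1167],[-0.05,0,0,0,0,-0.2333],[-0.075,-0.0008,0,0,0,-0.35],[-0.1,-0.0008,0,0,0,-0.4667],[-0.1035,-0.0008,0,0,0,-0.5833],[-0.1035,-0.0008,0,0,0,-0.7],[-0.1035,-0.0008,0,0,0,-0.8167],[-0.1035,-0.0008,0,0,0,-0.9333]]]}}

```text
clock: 12.45
tool_pos: [0.6417, 0.0644, 0.1994]
orientation: [179.9, -0.2, -124.3]
force: [-0.5, 1.3, -0.2]
opening: 0.0438
gripper_force: 0.0
```

Converted, -56 degrees / 60 = -0.9333.

Emit:
{"name": "send_rows", "arguments": {"plan": [[[0,0,0,0,0,-0.1167],[0,0,0,0,0,-0.2333],[0,0,0,0,0,-0.35],[0,0,0,0,0,-0.4667],[0,0,0,0,0,-0.5833],[0,0,0,0,0,-0.7],[0,0,0,0,0,-0.8167],[0,0,0,0,0,-0.9333]]]}}

```text
clock: 13.12
tool_pos: [0.6416, 0.0645, 0.1997]
orientation: [179.8, 0.0, -68.2]
force: [-0.1, 0.2, -0.2]
opening: 0.0438
gripper_force: 0.0
```

Converted, -56 degrees / 60 = -0.9333.

Emit:
{"name": "send_rows", "arguments": {"plan": [[[0,0,0,0,0,-0.1167],[0,0,0,0,0,-0.2333],[0,0,0,0,0,-0.35],[0,0,0,0,0,-0.4667],[0,0,0,0,0,-0.5833],[0,0,0,0,0,-0.7],[0,0,0,0,0,-0.8167],[0,0,0,0,0,-0.9333]]]}}

```text
clock: 13.78
tool_pos: [0.6416, 0.0645, 0.1997]
orientation: [179.9, 0.2, -12.2]
force: [-0.5, 0.4, 0.8]
opening: 0.0438
gripper_force: 0.0
```

Converted, -56 degrees / 60 = -0.9333.

Emit:
{"name": "send_rows", "arguments": {"plan": [[[0,0,0,0,0,-0.1167],[0,0,0,0,0,-0.2333],[0,0,0,0,0,-0.35],[0,0,0,0,0,-0.4667],[0,0,0,0,0,-0.5833],[0,0,0,0,0,-0.7],[0,0,0,0,0,-0.8167],[0,0,0,0,0,-0.9333]]]}}

```text
clock: 14.45
tool_pos: [0.6416, 0.0645, 0.1998]
orientation: [-179.9, 0.2, 43.8]
force: [-0.5, -0.1, 0.2]
opening: 0.0435
gripper_force: 0.0
```

Run:
```python
from h import *
to((.643,.0651,.2),44)
```

```text
t 14.45 row [ 0.14  0.05 -0.02 -0.08  0.18 -0.25] F [-0.5 -0.1  0.2] M [-0.141  0.155  0.051] q [ 23.  19.  -5.  -0. -66. 111.]
```

Converted, 0.14 cm / 80 = 0.0018, 0.05 cm / 80 = 0.0006, -50 degrees / 60 = -0.8333.

Emit:
{"name": "send_rows", "arguments": {"plan": [[[0.0018,0.0006,0,0,0,-0.1167],[0.0018,0.0006,0,0,0,-0.2333],[0.0018,0.0006,0,0,0,-0.35],[0.0018,0.0006,0,0,0,-0.4667],[0.0018,0.0006,0,0,0,-0.5833],[0.0018,0.0006,0,0,0,-0.7],[0.0018,0.0006,0,0,0,-0.8333],[0.0018,0.0006,0,0,0,-0.8333]]]}}

```text
clock: 15.12
tool_pos: [0.643, 0.0651, 0.1999]
orientation: [-179.8, 0.1, 93.7]
force: [0.2, -1.1, 0.1]
opening: 0.044
gripper_force: 0.0
```

Emit:
{"name": "send_rows", "arguments": {"plan": [[[0,0,0.0125,0,0,0],[0,0,0.03,0,0,0],[0,0,0.0475,0,0,0],[0,0,0.06,0,0,0],[0,0,0.0663,0,0,0],[0,0,0.07,0,0,0],[0,0,0.07,0,0,0],[0,0,0.07,0,0,0]]]}}

```text
clock: 15.78
tool_pos: [0.644, 0.0654, 0.1462]
orientation: [180.0, 0.0, 93.4]
force: [0.3, -0.4, 0.0]
opening: 0.0436
gripper_force: 0.0
```

Run:
```python
from h import *
to((.643,.0651,.143),94)
s=snap('scene','scene6')
cv2.imwrite('pics/z6.png',crop(s,(310,190,400,280),6))
```

```text
t 15.78 row [-0.02 -0.1   0.32  0.02  0.   -0.62] F [ 0.3 -0.4  0. ] M [-0.147 -0.004 -0.047] q [ 23.  21.  -9.   0. -60. 160.]
```

View pics/z6.png

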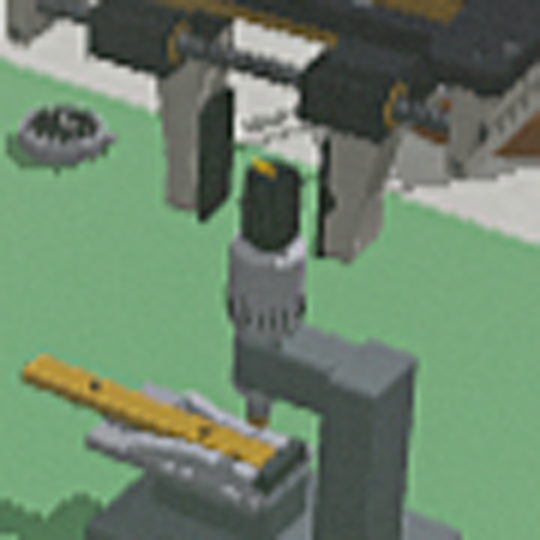

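Both fingers straddle the knob with even gaps (knob at (270,200) in the crop, finger inner faces at 230 and 320). Now I'll close.

Converted, 0.2 cm / 80 = 0.0025, -0.05 cm / 80 = -0.0006.

Emit:
{"name": "send_rows", "arguments": {"plan": [[[0,-0.0006,0.0025,0,0,0],[0,-0.0006,0.0025,0,0,0],[0,-0.0006,0.0025,0,0,0],[0,-0.0006,0.0025,0,0,0],[0,-0.0006,0.0025,0,0,0],[0,-0.0006,0.0025,0,0,0],[0,-0.0006,0.0025,0,0,0]]], "fingers": 0}}

```text
clock: 16.42
tool_pos: [0.6432, 0.0653, 0.1442]
orientation: [180.0, -0.0, 93.4]
force: [-1.5, -0.4, 2.1]
opening: 0.019
gripper_force: 30.0
```

Run:
```python
from h import *
to((.643,.0651,.143),94)
```

```text
t 16.42 row [-0.02 -0.02  0.12  0.01 -0.   -0.58] F [-1.5 -0.4  2.1] M [-0.07   0.427  0.052] q [ 23.  21.  -9.   0. -59. 160.]
```

```bash
cat >> h.py <<'E'
def st():
    from plant import ctrl
    o=ctrl.get_obs();print("t",round(o["clock"],2),"yaw",o["orientation"][2].round(2),"q6",o["joint_pos"][5].round(2),"tau6",o["tau"][5].round(4),"Mz",o["moment"][2].round(3),"F",o["force"].round(1))
E
python3 - <<'E'
from h import *
st()
s=load('scene5')
for z in(.040,.046,.05,.055,.06,.065,.136):print(z,proj(s,[[.643,.0651,z]]).round(1))
i=s["img"][250:275,350:358].astype(int)
print(i[:,:,0]-i[:,:,2])
E
```

```text
t 16.42 yaw 93.42 q6 160.36 tau6 0.0063 Mz 0.052 F [-1.5 -0.4  2.1]
0.04 [[351.4 268.2]]
0.046 [[351.5 266. ]]
0.05 [[351.6 264.6]]
0.055 [[351.7 262.7]]
0.06 [[351.9 260.9]]
0.065 [[352. 259.]]
0.136 [[353.7 231.8]]
[[ -5  -5  -6  -7  -5  -6  -5  -3]
 [ -7  -5  -3  -4  -4  -4  -6  -5]
 [ -8  -4  -5  -4  -5  -6  -4  -5]
 [ -4  -4  -3  -5  -5  -4  -4  -4]
 [ -3  -2  -2  -6  -5  -4  -5  -6]
 [ -5  -2  -2  -4  -4  -2  -7  -5]
 [ -5  -6  -2  -5  -4  -4  -5  -3]
 [ -4  -4  -4  -5  -1  -7  -3  -7]
 [ -6  -8  -4  -6  -6  -6  -6  -5]
 [ -8  16  17  14   8  -8  -5  -4]
 [-12  23  55  55  49  -7  -4  -6]
 [-20 -13   8  26   0  -8  -5  -5]
 [ 36 -10 -17 -12 -14 -10  -7  -4]
 [114  94  88  33  -3 -15  -9  -6]
 [111 120 127 115  93  45 -10  -8]
 [118 113 116 121 135  79 -10  -6]
 [103 126 124 129  74  18 -10  -4]
 [-12  20  79  84  -3 -10  -6  -3]
 [-12 -10  -6  14 -13  -9  -2  -1]
 [ -6  -7  -7  -5  -5  -4  -2  -4]
 [ -6  -6  -1  -1  -2  -1  -1  -6]
 [ -5  -7  -2  -4   0   0  -7 -10]
 [ -2  -4  -5  -5  -3  -9  -9  -9]
 [ -3  -3  -5  -3  -6  -9  -8  -7]
 [ -5  -2  -6  -3  -8  -8  -9  -8]]
```

Converted, 20 degrees / 60 = 0.3333.

Emit:
{"name": "send_rows", "arguments": {"plan": [[[0,0,0,0,0,0.0833],[0,0,0,0,0,0.1667],[0,0,0,0,0,0.25],[0,0,0,0,0,0.3333]]]}}

```text
clock: 16.75
tool_pos: [0.643, 0.0653, 0.1442]
orientation: [-180.0, 0.0, 73.2]
force: [-3.5, -0.2, 3.3]
opening: 0.0192
gripper_force: 30.0
```

```bash
python3 -c "
from h import *
st()"
```

```text
t 16.75 yaw 73.18 q6 140.12 tau6 1.7012 Mz 0.001 F [-3.5 -0.2  3.3]
```

Converted, 40 degrees / 60 = 0.6667.

Emit:
{"name": "send_rows", "arguments": {"plan": [[[0,0,0,0,0,0.0833],[0,0,0,0,0,0.1667],[0,0,0,0,0,0.25],[0,0,0,0,0,0.3333],[0,0,0,0,0,0.4167],[0,0,0,0,0,0.5],[0,0,0,0,0,0.5833],[0,0,0,0,0,0.6667]]]}}

```text
clock: 17.42
tool_pos: [0.6426, 0.0656, 0.1441]
orientation: [-180.0, 0.0, 33.2]
force: [-3.7, 1.9, 4.3]
opening: 0.0194
gripper_force: 30.0
```

```bash
python3 -c "
from h import *
st()"
```

```text
t 17.42 yaw 33.18 q6 100.12 tau6 1.6973 Mz -0.005 F [-3.7  1.9  4.3]
```

Converted, 40 degrees / 60 = 0.6667.

Emit:
{"name": "send_rows", "arguments": {"plan": [[[0,0,0,0,0,0.0833],[0,0,0,0,0,0.1667],[0,0,0,0,0,0.25],[0,0,0,0,0,0.3333],[0,0,0,0,0,0.4167],[0,0,0,0,0,0.5],[0,0,0,0,0,0.5833],[0,0,0,0,0,0.6667]]]}}

```text
clock: 18.08
tool_pos: [0.6425, 0.0661, 0.1441]
orientation: [-180.0, 0.1, -6.8]
force: [-4.3, 4.5, 4.4]
opening: 0.0192
gripper_force: 30.0
```

```bash
python3 -c "
from h import *
from plant import ctrl
st()
M=[]
for k in range(6):
    s=ctrl.snapshot('scene');o=ctrl.get_obs();M.append([o['moment'][2],o['tau'][5]])
np.savez('pics/scene7.npz',**s);print(np.round(M,3).tolist())
i=s['img'][255:275,350:358].astype(int);print(i[:,:,0]-i[:,:,2])"
```

```text
t 18.08 yaw -6.82 q6 60.12 tau6 1.6983 Mz -0.005 F [-4.3  4.5  4.4]
[[-0.081, 0.916], [0.0, -1.31], [-0.0, -0.456], [0.017, -0.097], [-0.093, 0.001], [0.036, 0.024]]
[[ -3  -4  -4  -2  -5  -3  -6  -6]
 [ -5  -4  -3  -5  -4  -6  -3  -5]
 [ -2  -8  -6  -4  -5  -5  -6  -4]
 [ -4  -2  -5  -4  -3  -6  -5  -6]
 [ -6  -2  -4  -4  -5  -8  -6  -5]
 [-10  -6  -2  -6  -3  -6  -4  -6]
 [-22  -1 -11  -9  -8  -8  -4  -4]
 [ 35  36  14  19  32 -12  -8  -7]
 [120  82  56  51  44 -19 -11  -7]
 [ 92 114 109 119 106  47 -12  -8]
 [ 68  91 122 127 136  83  -8  -5]
 [ 73  82 133 131  78  18  -9  -5]
 [ -1   7  87  89  -2 -14  -6  -1]
 [-10  -9  -4  15 -12  -6  -5   0]
 [ -7  -7  -6  -7  -3  -7  -2  -1]
 [ -5  -5  -4   0  -3  -2   1  -5]
 [ -5  -4  -4  -4  -1  -1  -8  -9]
 [ -3  -4  -6  -5  -3  -6  -8  -8]
 [ -4  -5  -4  -6  -7 -12  -8 -10]
 [ -6  -6  -5  -4 -10  -8  -7  -9]]
```

Moving torque is steady at about 1.698, so contact should show as a step of about 0.05. The tip still appears about 7 mm above the blank.

Converted, -0.03 cm / 80 = -0.0004, 40 degrees / 60 = 0.6667.

Emit:
{"name": "send_rows", "arguments": {"plan": [[[-0.0004,-0.0004,0,0,0,0.0833],[-0.0004,-0.0004,0,0,0,0.1667],[-0.0004,-0.0004,0,0,0,0.25],[-0.0004,-0.0004,0,0,0,0.3333],[-0.0004,-0.0004,0,0,0,0.4167],[-0.0004,-0.0004,0,0,0,0.5],[-0.0004,-0.0004,0,0,0,0.5833],[-0.0004,-0.0004,0,0,0,0.6667]]]}}

```text
clock: 19.05
tool_pos: [0.6427, 0.0665, 0.1441]
orientation: [-180.0, 0.1, -46.8]
force: [-3.4, 4.1, 3.4]
opening: 0.0192
gripper_force: 30.0
```

```bash
python3 -c "
from h import *
st()"
```

```text
t 19.05 yaw -46.82 q6 20.08 tau6 1.7003 Mz -0.008 F [-3.4  4.1  3.4]
```

Converted, 20 degrees / 60 = 0.3333.

Emit:
{"name": "send_rows", "arguments": {"plan": [[[0,0,0,0,0,0.0833],[0,0,0,0,0,0.1667],[0,0,0,0,0,0.25],[0,0,0,0,0,0.3333]]]}}

```text
clock: 19.38
tool_pos: [0.6428, 0.0667, 0.1442]
orientation: [-180.0, 0.1, -66.8]
force: [-2.5, 4.7, 3.0]
opening: 0.0195
gripper_force: 30.0
```

```bash
python3 -c "
from h import *
st()"
```

```text
t 19.38 yaw -66.81 q6 0.08 tau6 1.7016 Mz 0.037 F [-2.5  4.7  3. ]
```

Converted, 20 degrees / 60 = 0.3333.

Emit:
{"name": "send_rows", "arguments": {"plan": [[[0,0,0,0,0,0.0833],[0,0,0,0,0,0.1667],[0,0,0,0,0,0.25],[0,0,0,0,0,0.3333]]]}}

```text
clock: 19.72
tool_pos: [0.6431, 0.0667, 0.1442]
orientation: [-180.0, 0.1, -86.8]
force: [-1.4, 4.0, 2.4]
opening: 0.0194
gripper_force: 30.0
```

```bash
python3 -c "
from h import *
st()
s=snap('scene','scene8')
i=s['img'][255:275,350:358].astype(int);print((i[:,:,0]-i[:,:,2])[4:16])"
```

```text
t 19.72 yaw -86.81 q6 -19.92 tau6 1.6474 Mz 0.048 F [-1.4  4.   2.4]
[[ -5  -3  -4  -5  -2  -5  -5  -4]
 [-10  -5  -3  -7  -6  -5  -4  -5]
 [-19  -8  -5  -4  -4  -5  -7  -5]
 [ 26 -13  -8  -9  -6  -9  -6  -6]
 [119  -4 -17 -13   5 -15  -8  -7]
 [103  32  32  26  89  50 -11  -8]
 [ 72  61  58  88 128  89  -9  -7]
 [ 78  88  71 134  74  19  -9  -5]
 [  0  12  56  92  -2 -11  -7  -4]
 [-11  -9  -2  18 -11  -7  -2  -4]
 [ -5  -8 -11  -8  -5  -4  -5  -2]
 [ -6  -5   0  -4   2  -3  -3  -2]]
```

The torque steps by 0.054 in the last 20°, and Mz rises to match, so the spindle contacted between q6 = 0 and −20. Another 57° puts the slip at 57–77°, inside 45–90°.

Converted, -0.03 cm / 80 = -0.0004, 40 degrees / 60 = 0.6667.

Emit:
{"name": "send_rows", "arguments": {"plan": [[[-0.0004,0,0,0,0,0.0833],[-0.0004,0,0,0,0,0.1667],[-0.0004,0,0,0,0,0.25],[-0.0004,0,0,0,0,0.3333],[-0.0004,0,0,0,0,0.4167],[-0.0004,0,0,0,0,0.5],[-0.0004,0,0,0,0,0.5833],[-0.0004,0,0,0,0,0.6667]]]}}

```text
clock: 20.43
tool_pos: [0.6436, 0.0667, 0.1442]
orientation: [-180.0, 0.1, -126.7]
force: [1.5, 4.1, 1.3]
opening: 0.0193
gripper_force: 30.0
```

```bash
python3 -c "
from h import *
st()
s=snap('scene','scene9')
i=s['img'][255:275,350:358].astype(int);print((i[:,:,0]-i[:,:,2])[4:16]);st()"
```

```text
t 20.43 yaw -126.68 q6 -59.81 tau6 1.6517 Mz 0.06 F [1.5 4.1 1.3]
[[ -7  -6  -2  -4  -5  -5  -2  -6]
 [-10  -6  -3  -5  -3  -5  -4  -5]
 [-16  -8 -10  -2  -4  -6  -6  -3]
 [ 26 -13 -10  -6  -9  -8  -7  -6]
 [120  -1 -13 -16   5 -15  -9  -6]
 [103  36  31  27  88  50 -11  -8]
 [ 73  60  56  85 128  89  -7  -8]
 [ 73  87  71 132  74  17  -8  -4]
 [  1  11  58  92   0 -14  -5  -2]
 [-12  -9  -1  14 -10  -5  -5   1]
 [ -5  -9  -8  -5  -5  -6  -3  -3]
 [ -6  -5  -2   1  -1   2   1  -6]]
t 20.48 yaw -127.04 q6 -60.17 tau6 1.1132 Mz 0.017 F [1.1 3.8 1.7]
```

The spindle pixels did not change over the last 40°, so it is stopped and the ratchet is slipping. Now the last 17°, then open and rise.

Converted, 17 degrees / 60 = 0.2833.

Emit:
{"name": "send_rows", "arguments": {"plan": [[[0,0,0,0,0,0.0833],[0,0,0,0,0,0.1667],[0,0,0,0,0,0.25],[0,0,0,0,0,0.2833],[0,0,0,0,0,0.2833],[0,0,0,0,0,0.2833]]]}}

```text
clock: 20.98
tool_pos: [0.6437, 0.0665, 0.1442]
orientation: [-180.0, 0.1, -143.3]
force: [2.1, 3.3, 0.9]
opening: 0.0194
gripper_force: 30.0
```

Emit:
{"name": "send_rows", "arguments": {"plan": [[[0,0,0,0,0,0],[0,0,0,0,0,0],[0,0,0,0,0,0],[0,0,0,0,0,0],[0,0,0,0,0,0],[0,0,0,0,0,0]]], "fingers": 0.5}}

```text
clock: 21.48
tool_pos: [0.6428, 0.0657, 0.1438]
orientation: [180.0, -0.0, -143.6]
force: [0.1, -0.0, 0.4]
opening: 0.0437
gripper_force: 0.0
```

Converted, -12 cm / 80 = -0.15, -9 cm / 80 = -0.1125.

Emit:
{"name": "send_rows", "arguments": {"plan": [[[0,0,-0.0125,0,0,0],[0,0,-0.0375,0,0,0],[0,0,-0.075,0,0,0],[0,0,-0.1125,0,0,0],[0,0,-0.15,0,0,0],[0,0,-0.15,0,0,0],[0,0,-0.15,0,0,0]]]}}

```text
clock: 22.07
tool_pos: [0.6439, 0.0661, 0.2672]
orientation: [-179.9, 0.3, -143.6]
force: [-0.9, 0.1, -0.5]
opening: 0.0441
gripper_force: 0.0
```

Run:
```python
from h import *
st()
s=snap('scene','scene10');a=load('scene5')
W=np.zeros((560,800,3),np.uint8);A=crop(s,(300,200,400,300),5);W[:500,:500]=A
W[:240,500:]=crop(s,(340,205,370,229),10);W[260:500,500:]=crop(a,(340,205,370,229),10)
cv2.imwrite('pics/z9.png',W)
```

```text
t 22.07 yaw -143.57 q6 -76.69 tau6 0.0009 Mz 0.077 F [-0.9  0.1 -0.5]
```

View pics/z9.png

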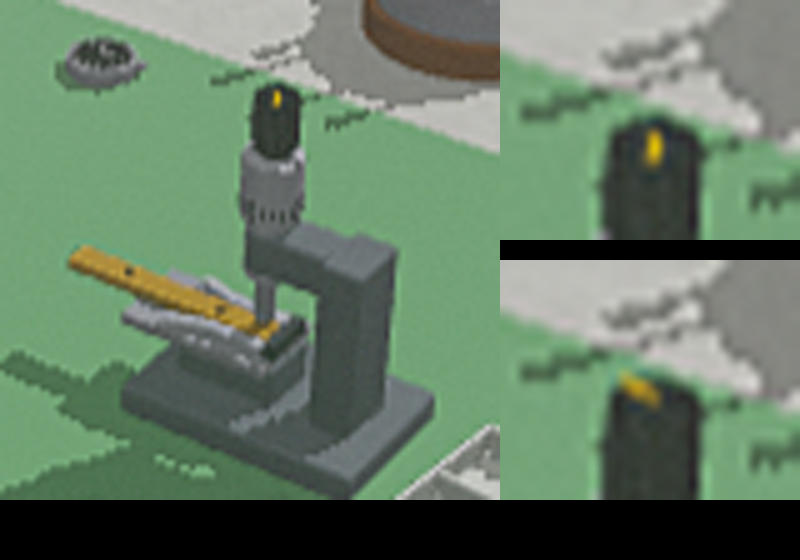

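The spindle is down on the blank at (265,320), with the blank's end at the stop. The yellow line now points at the camera, as a 237° clockwise turn predicts, and the gripper is clear. I'll hand the job in.

```bash
python3 -c "
from plant import ctrl
print(ctrl.close_job())"
```

```text
the job is handed in; nothing more can be done
None
```

The blank is home against the stop and clamped, with an estimated 57–77° of ratchet slip (45–90° allowed). The gripper is clear, nothing else was moved on purpose, and I handed the job in at about 22 s; no verdict came back.

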